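# Lever open the lost-property box and hold it open

## Robot

A 6-joint arm with a two-finger parallel gripper is mounted at the origin on a cart in front of the work surface, level with it; the furniture and walls round the work are solid. World frame = base frame: x ahead of the robot, y to its left, z up, the work surface at z = 0. Lengths are in m, angles in rad, forces in N, time in s.
With the tool pointing down it reaches from about 0.375 to 0.9 m from the base axis. Payload 3.1 kg.
Tool frame: the origin (TCP) lies midway between the tips of the shut fingers; the grasp point (between the pads) lies 19 mm behind it (manip.grasp_offset is the distance from the TCP to the grasp point, in m); z points along the fingers, y is the line along which they close (so a half turn about z gives the same grasp; the last joint's range is limited). The gripper opens to 85 mm and grips with 20 to 120 N. Pads are 22 mm wide; open, the fingers measure 114 mm over their backs; the gripper's body (76 mm by 85 mm) begins 54 mm behind the grasp point. The pads swing forward as they close: fully open they stand 13 mm farther back than shut.
Start: joints at [-1.323, 0.527, 1.433, -0, 1.181, -0.178], TCP at [0.258, -0.569, 0.231] pointing down, gripper open.
Joint ranges: [-3.08, 3.08], [-0.75, 2.2], [0.22, 2.44], [-1.43, 4.57], [0, 2.65], [-2.85, 2.85]. Speed limits (rad/s): [2.79, 2.79, 3.14, 3.14, 3.14, 3.14].

## Interface

Orientations are given as a unit quaternion [x, y, z, w].
In Python, from station import sensors, cams, order, manip gives the robot as it stands.
- The arm moves only by the tool move_arm, never from a script. Its argument "targets" is a list of rows, each an object of numbers: "dx", "dy", "dz": the shift along the world's x, y, z normalised to -1 to 1, where 1 is 25 mm; "rx", "ry", "rz": the turn, a rotation vector about the world's x, y, z normalised to -1 to 1, where 1 is 30 degrees. A call has exactly 10 rows; each row shifts and turns the commanded pose from where the row before left it; what a row does not reach is not made up. A row lasts 1/8 s, in which the tool goes at most 62.5 mm and 10.7 degrees, less where a joint would pass 70% of its speed; a pose out of reach is approached as far as the arm can. A call with a number of a shift or a turn outside -1 to 1 is refused whole. A call with a gripper value outside its range is refused whole. "claw" is the opening in per cent of the stroke, from 0 (shut) to 100 (fully open), set as the call begins (left out, the last holds). The fingers move at their own pace and stop on an object; "newtons" is the grip in N (left out, the last holds). Time passes only in rows, so rows that do not move let the fingers close, or fill a call up. It gives the time, the measured TCP pose, the force, the opening and the grip force at its end, in the units of the state.
- sensors.sense(): the state, without advancing time (a new reading comes with each control period).
- cams.snapshot(name): name is "side" or "top" or "wrist"; returns the picture (400x640x3 uint8, red, green, blue); there is no depth.
- cams.camera_model(name): a dict with "fx", "fy", "cx", "cy" (pixels), "extrinsics" (4x4, takes a point from world to camera coordinates). Camera axes: x right, y down, z forward; pixel columns grow to the right and rows downward; lengths in m; the calibration is good to about 2 mm. A picture is of the moment at which its call begins: read the wrist's pose just before it. camera_model takes no time and is no camera call; for the wrist camera it gives the pose at the moment of the call.
- order.sign_off(): hands the job in; it is judged then, once.
The state is a dict: "t": time; "q": joint angles; "qd": joint speeds; "tau": joint torques, N m; "tcp_pos": TCP position; "tool_rot": TCP orientation; "force": force on the tool from outside, world axes, zero at the start; "ft_torque": the same for the moment, N m; "finger_gap": opening from 0.0 (shut) to 1.0 (fully open); "gripper_force": force on a finger pad.
Only numpy, scipy, OpenCV 4.12 (cv2) and the standard library are available. Lean on these libraries where they do the work, as an engineer would, in place of code of your own. Each camera call takes 0.05 s, during which the arm holds its last target. There are 200 camera calls.

## Task

The lost-property box on the counter has a heavy steel flap that is raised by the long lever in front of it. Push the knob of the swing stop with a fingertip so that the stop turns right out from under the lever until it lies along it, then press the lever's rubber-topped paddle nearly all the way down, so that the flap stands well open over the keys, and finish while holding it down there. Only push and press: do not lift the lever out of its saddle, do not touch the flap, and leave the small things around alone.

Things in the scene. Friction and masses are not known exactly. Their poses are not given: they have to be found in the camera images.
- flap_box: Grey steel box 130 x 165 mm, 91 mm high under its flap, fixed with its base plate (6 mm thick, 120 mm wide in front, from 78 mm behind to 405 mm in front of the origin). Origin: on the counter under the box's middle. -x points along the base plate to the lever's free end, +x to the flap's hinge, +y to the side where the stop's knob stands, z up.
- saddle (a point): Middle of the two open-topped slots that carry the lever's pin: 165 mm from the box origin along the box's -x, 95 mm above the counter. The saddle is 36 mm long, 46 mm wide over its two cheeks; their tops are 108 mm above the counter. Fixed.
- lever: Loose aluminium bar 22 x 11 mm, its 10 mm cross pin lying in the saddle. Origin: middle of the pin. At rest its axes are level and parallel to the box's, the bar sloping 0.30 rad, long end (-x) up. The short end (85 mm) has a roller under the flap's lip, the long end (225 mm) the paddle. About 8 to 13 N at the paddle starts it, 2 to 6 N holds it down; let go, the flap's weight raises the paddle again.
- paddle (a point): Middle of the upper face of the lever's paddle, a rubber-topped plate 50 x 48 mm, 200 mm from the pin along the bar. At rest it is about 161 mm above the counter and slopes 0.30 rad (its outer end higher); pressed down on an arc about the pin it meets a rubber bumper on the base plate at about 42 mm.
- stop_knob (a point): Middle of the black knob (16 mm across, 12 mm high, 140 mm above the counter) on an upright pin 12 mm thick at the end of the swing stop, a flat steel arm (16 mm wide, top 108 mm high) that turns about a post at x = -265, y = +40 mm in the box's frame. The knob is 45 mm from the post, away from the lever; the arm's other end, 56 mm from the post, lies under the lever and blocks it.
- stop (a joint): Angle of the swing stop (rad): 0 = arm square across under the lever, knob straight out to the box's +y; grows as the knob is pushed towards the paddle end (-x of the box) and round; from about 1.4 the arm lies along the lever, clear of it; ends at 1.7. Starts at 0 to 0.15, cannot be turned below 0, stays where it is left; 1 to 2 N at the knob moves it.
- flap (a joint): Opening angle of the flap: 0 = shut on the box; about 0.21 with the paddle 90 mm above the counter, 0.28 at 65 mm (nearly down), 0.32 at 42 mm (on the bumper). The hinge is at the back of the box, 66 mm behind its origin and 91 mm high.
- flap_lip (a point): Middle of the front edge of the heavy steel flap (176 mm deep, 172 mm wide, about 4 kg); it overhangs the box front by 45 mm. Not to be touched.
- spool_0: Thread spool, 28 mm across, 42 mm high, standing on the counter beside the lever. Origin under its middle. Bystander.
- spool_1: Thread spool, 28 mm across, 42 mm high, standing on the counter on the stop's side. Origin under its middle. Bystander.
- stamp_a: Wooden hand stamp, 28 x 54 mm, 71 mm high, standing beyond the lever's free end. Origin under its middle. Bystander.
- pin_tin: Open round tin of pins, 69 mm across, 20 mm high, on the counter beside the lever near the box. Origin under its middle. Bystander.

How it is judged:
By the outcome, as a careful person would: the job done as asked, in the order asked, and still so for the second after the job is handed in, while the arm keeps its last pose, push and grip.
It also fails if it takes over 48 s, if anything falls off the work surface, if the arm or the gripper's body presses on something with over 40 N, if the wrist force passes 120 N, or if a joint passes its speed limit or range.

## Working session

There is one attempt and no reset: what is moved stays moved. The work goes in short steps, Python scripts to look and compute and a tool call to move; the robot and the scene stay as the last step left them, time stands still between calls to the robot, and variables do not carry over. Pictures are saved under pics/ and viewed, at most 10 in all, crops included, and the job is handed in when it is done.

Besides the shell and the picture viewer there is one more tool, called by a JSON object that holds its "name" and its "arguments", one argument or row to a line. move_arm: Moves the arm, as the interface text tells. Scaled input: -1 to 1 covers 25 mm each way for a shift and 30 degrees each way for a turn. Its arguments: {"type":"object","properties":{"targets":{"type":"array"},"claw":{"type":"number"},"newtons":{"type":"number"}},"required":["targets"]}

```bash
mkdir -p pics; python3 - <<'E'
from station import sensors,cams
import cv2,json
for n in("top","side"):
    im=cams.snapshot(n); cv2.imwrite(f"pics/{n}0.png",im[...,::-1])
    m=cams.camera_model(n); print(n,{k:(v if k!="extrinsics" else [[round(float(x),4) for x in r] for r in v]) for k,v in m.items()})
s=sensors.sense(); print(s['t'],s['tcp_pos'],s['tool_rot'],s['force'])
E
```

```text
top {'fx': 486.7291825114999, 'fy': 486.7291825114999, 'cx': 313.77383485401054, 'cy': 200.81185451593197, 'extrinsics': [[0.0166, -0.9997, -0.0151, 0.0114], [-0.9983, -0.0157, -0.0559, 0.6147], [0.0556, 0.016, -0.9983, 1.3525], [0.0, 0.0, 0.0, 1.0]]}
side {'fx': 376.86071938645165, 'fy': 376.86071938645165, 'cx': 309.72302340203095, 'cy': 200.46442001948637, 'extrinsics': [[0.945, -0.3272, 0.0018, -0.5648], [-0.1463, -0.4274, -0.8922, 0.2108], [0.2927, 0.8428, -0.4517, 0.695], [0.0, 0.0, 0.0, 1.0]]}
0.1 [ 0.25801634 -0.5685449   0.23043751] [ 9.77424088e-01  2.11284648e-01 -3.08902651e-05 -9.73690083e-04] [-0.47583201 -0.69100507 -0.00213662]
```

View pics/top0.png

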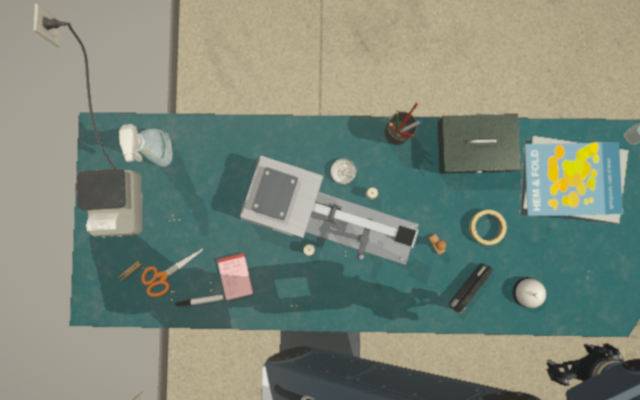

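View pics/side0.png

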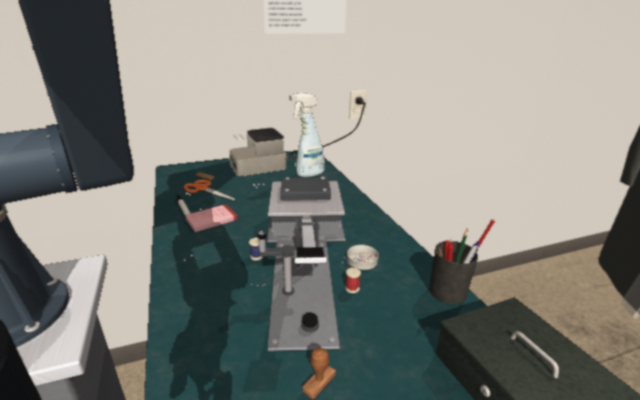

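Top view: the box is at about (283,195) and the lever runs right to its paddle at about (406,235). The knob is near (361,256) on the robot side. The stamp is at (438,243), with spools at (372,193) and (309,250). I'll enlarge this area.

```bash
python3 - <<'E'
import cv2
a=cv2.imread("pics/top0.png")[145:275,235:455]
cv2.imwrite("pics/top0c.png",cv2.resize(a,None,fx=3.6,fy=3.6,interpolation=cv2.INTER_CUBIC))
b=cv2.imread("pics/side0.png")[170:400,230:390]
cv2.imwrite("pics/side0c.png",cv2.resize(b,None,fx=2.6,fy=2.6,interpolation=cv2.INTER_CUBIC))
E
```

```text
(no output)
```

View pics/top0c.png

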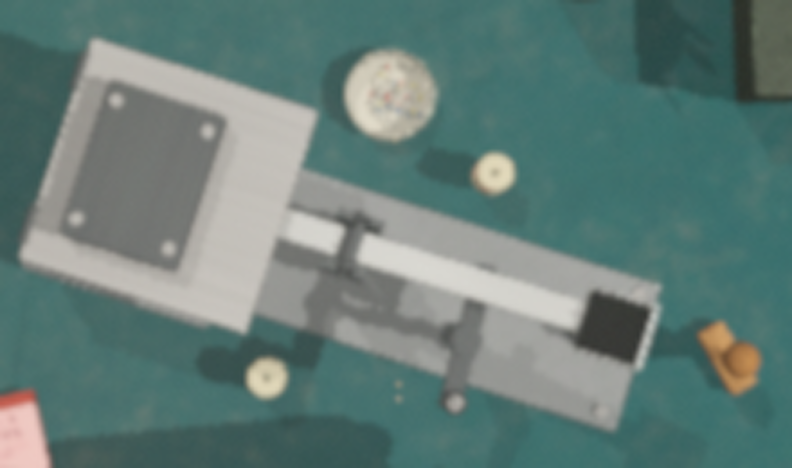

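View pics/side0c.png

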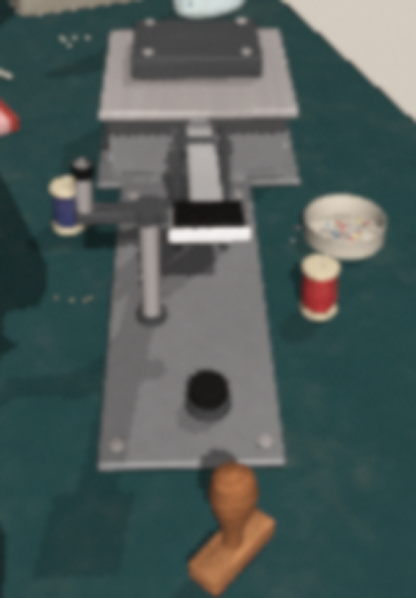

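The crops show these points. Top crop: knob (455,402), post (460,337), paddle (613,327), plate corners (660,287) and (614,431), flap corners (318,110), (247,332), (93,38) and (20,262). Side crop: plate corners (98,466) and (284,463), knob (82,167), paddle middle (209,214).

```bash
cat > h.py <<'E'
import numpy as np
from station import sensors,cams,order,manip
def proj(n,P):
    m=cams.camera_model(n);E=np.array(m["extrinsics"]);c=E[:3,:3]@P+E[:3,3]
    return np.array([m["fx"]*c[0]/c[2]+m["cx"],m["fy"]*c[1]/c[2]+m["cy"]])
def B2W(b,p):
    c,s=np.cos(b[2]),np.sin(b[2]);return np.array([b[0]+c*p[0]-s*p[1],b[1]+s*p[0]+c*p[1],p[2]])
def knob(th,r=.045): return np.array([-.265-r*np.sin(th),.04+r*np.cos(th),.138])
E
python3 - <<'E'
from h import *
from scipy.optimize import least_squares
T=lambda u,v:np.array([235+u/3.6,145+v/3.6]); S=lambda u,v:np.array([230+u/2.6,170+v/2.6])
pts=[("top",T(660,287),(-.405,-.06,.006)),("top",T(614,431),(-.405,.06,.006)),("top",T(613,327),(-.354,0,.161)),
("top",T(318,110),(-.11,-.086,.097)),("top",T(247,332),(-.11,.086,.097)),("top",T(93,38),(.066,-.086,.097)),("top",T(20,262),(.066,.086,.097)),
("side",S(98,466),(-.405,.06,.006)),("side",S(284,463),(-.405,-.06,.006)),("side",S(209,214),(-.354,0,.161)),
("top",T(455,402),None),("side",S(82,167),None)]
f=lambda b:np.concatenate([proj(n,B2W(b,knob(b[3]) if p is None else np.array(p)))-px for n,px,p in pts])
r=least_squares(f,[.6,.05,1.3,.1],loss="soft_l1"); b=r.x
print(b.round(4)); print(f(b).reshape(-1,2).round(1))
np.save("b.npy",b)
for nm,p in dict(knob=knob(b[3]),post=(-.265,.04,.108),paddle=(-.354,0,.161),end=knob(1.5)).items(): print(nm,B2W(b,p).round(4))
# bystanders
print("stamp px",735,355)
c=cams.camera_model
def ray(n,px,z):
    m=c(n);E=np.array(m["extrinsics"]);d=E[:3,:3].T@np.array([(px[0]-m["cx"])/m["fx"],(px[1]-m["cy"])/m["fy"],1]);o=-E[:3,:3].T@E[:3,3]
    return o+d*(z-o[2])/d[2]
print(ray("top",T(740,358),.07).round(3),"sp1",ray("top",T(267,378),.042).round(3))
print(manip.grasp_offset)
E
```

```text
[ 0.6275  0.1251  1.254  -0.0038]
[[ 1.4 -2.2]
 [ 0.6 -1.8]
 [-0.   2. ]
 [ 0.7  1. ]
 [-0.8  0.7]
 [ 0.9 -0.4]
 [-0.4 -1.7]
 [ 1.8 -0.6]
 [ 3.2 -0.3]
 [-4.8 -0.1]
 [-1.6  1.2]
 [-3.1  0.7]]
knob [ 0.4642 -0.1001  0.138 ]
post [ 0.507  -0.1142  0.108 ]
paddle [ 0.5172 -0.2113  0.161 ]
end [ 0.4899 -0.1559  0.138 ]
stamp px 735 355
[ 0.5   -0.321  0.07 ] sp1 [0.477 0.031 0.042]
0.0187
```

The bumper and paddle both sit off the plate's centreline, so the plate isn't centred on y=0. I'll free that offset and refit.

```bash
python3 - <<'E'
from h import *
from scipy.optimize import least_squares
T=lambda u,v:np.array([235+u/3.6,145+v/3.6]); S=lambda u,v:np.array([230+u/2.6,170+v/2.6])
pts=[("top",T(660,287),(-.405,-.06,.006)),("top",T(614,431),(-.405,.06,.006)),("top",T(613,327),(-.354,0,.161)),
("top",T(318,110),(-.11,-.086,.097)),("top",T(247,332),(-.11,.086,.097)),("top",T(93,38),(.066,-.086,.097)),("top",T(20,262),(.066,.086,.097)),
("side",S(98,466),(-.405,.06,.006)),("side",S(284,463),(-.405,-.06,.006)),("side",S(209,214),(-.354,0,.161)),
("top",T(455,402),None),("side",S(82,167),None)]
def P(b,p):
    if p is None: return knob(b[3])
    p=np.array(p)
    if p[2]<.01: p[1]+=b[4]
    return p
f=lambda b:np.concatenate([proj(n,B2W(b,P(b,p)))-px for n,px,p in pts])
r=least_squares(f,[.6,.05,1.3,.1,0.01],loss="soft_l1"); b=r.x
print(b.round(4)); print(f(b).reshape(-1,2).round(1).tolist())
np.save("b.npy",b)
for nm,p in dict(knob=knob(b[3]),post=(-.265,.04,.108),paddle=(-.354,0,.161),end=knob(1.5)).items(): print(nm,B2W(b,p).round(4))
E
```

```text
[ 0.6269  0.1255  1.276  -0.0095  0.0129]
[[0.4, -0.7], [0.5, -0.0], [0.8, -0.7], [0.2, 0.1], [-0.0, 0.3], [-0.2, 0.1], [-0.1, -0.7], [-1.1, 0.1], [0.3, -0.9], [-0.4, -0.3], [-0.5, -0.6], [-0.4, 1.0]]
knob [ 0.4687 -0.1029  0.138 ]
post [ 0.5116 -0.1164  0.108 ]
paddle [ 0.524  -0.2132  0.161 ]
end [ 0.4955 -0.1584  0.138 ]
```

{"name": "move_arm", "arguments": {
  "targets": [
    {"dx": 0.38, "dy": 1.0, "rz": 0.156},
    {"dx": 0.38, "dy": 1.0, "rz": 0.156},
    {"dx": 0.38, "dy": 1.0, "rz": 0.156},
    {"dx": 0.38, "dy": 1.0, "rz": 0.156},
    {"dx": 0.38, "dy": 1.0, "rz": 0.156},
    {"dx": 0.38, "dy": 1.0, "rz": 0.156},
    {"dx": 0.38, "dy": 1.0, "rz": 0.156},
    {"dx": 0.38, "dy": 1.0, "rz": 0.156},
    {"dx": 0.38, "dy": 1.0, "rz": 0.156},
    {"dx": 0.38, "dy": 1.0, "rz": 0.156}
  ],
  "claw": 0,
  "newtons": 20
}}

```text
schema error: expected keys dx, dy, dz, rx, ry, rz
```

{"name": "move_arm", "arguments": {
  "targets": [
    {"dx": 0.38, "dy": 1.0, "rz": 0.156},
    {"dx": 0.38, "dy": 1.0, "rz": 0.156},
    {"dx": 0.38, "dy": 1.0, "rz": 0.156},
    {"dx": 0.38, "dy": 1.0, "rz": 0.156},
    {"dx": 0.38, "dy": 1.0, "rz": 0.156},
    {"dx": 0.38, "dy": 1.0, "rz": 0.156},
    {"dx": 0.38, "dy": 1.0, "rz": 0.156},
    {"dx": 0.38, "dy": 1.0, "rz": 0.156},
    {"dx": 0.38, "dy": 1.0, "rz": 0.156},
    {"dx": 0.38, "dy": 1.0, "rz": 0.156}
  ]
}}

```text
schema error: expected keys dx, dy, dz, rx, ry, rz
```

{"name": "move_arm", "arguments": {
  "targets": [
    {"dx": 0.38, "dy": 1.0, "dz": 0, "rx": 0, "ry": 0, "rz": 0.156},
    {"dx": 0.38, "dy": 1.0, "dz": 0, "rx": 0, "ry": 0, "rz": 0.156},
    {"dx": 0.38, "dy": 1.0, "dz": 0, "rx": 0, "ry": 0, "rz": 0.156},
    {"dx": 0.38, "dy": 1.0, "dz": 0, "rx": 0, "ry": 0, "rz": 0.156},
    {"dx": 0.38, "dy": 1.0, "dz": 0, "rx": 0, "ry": 0, "rz": 0.156},
    {"dx": 0.38, "dy": 1.0, "dz": 0, "rx": 0, "ry": 0, "rz": 0.156},
    {"dx": 0.38, "dy": 1.0, "dz": 0, "rx": 0, "ry": 0, "rz": 0.156},
    {"dx": 0.38, "dy": 1.0, "dz": 0, "rx": 0, "ry": 0, "rz": 0.156},
    {"dx": 0.38, "dy": 1.0, "dz": 0, "rx": 0, "ry": 0, "rz": 0.156},
    {"dx": 0.38, "dy": 1.0, "dz": 0, "rx": 0, "ry": 0, "rz": 0.156}
  ],
  "claw": 0,
  "newtons": 20
}}

```text
t: 1.35
tcp_pos: [0.3533, -0.3181, 0.2311]
tool_rot: [0.812, 0.583, 0.0, -0.0]
force: [0.1, -0.7, 0.4]
finger_gap: -0.002
gripper_force: 0.0
```

{"name": "move_arm", "arguments": {
  "targets": [
    {"dx": 0.38, "dy": 1.0, "dz": 0, "rx": 0, "ry": 0, "rz": 0.156},
    {"dx": 0.38, "dy": 1.0, "dz": 0, "rx": 0, "ry": 0, "rz": 0.156},
    {"dx": 0.38, "dy": 1.0, "dz": 0, "rx": 0, "ry": 0, "rz": 0.156},
    {"dx": 0.38, "dy": 1.0, "dz": 0, "rx": 0, "ry": 0, "rz": 0.156},
    {"dx": 0.38, "dy": 1.0, "dz": 0, "rx": 0, "ry": 0, "rz": 0.156},
    {"dx": 0.38, "dy": 1.0, "dz": 0, "rx": 0, "ry": 0, "rz": 0.156},
    {"dx": 0.38, "dy": 1.0, "dz": 0, "rx": 0, "ry": 0, "rz": 0.156},
    {"dx": 0.38, "dy": 1.0, "dz": 0, "rx": 0, "ry": 0, "rz": 0.156},
    {"dx": 0.38, "dy": 1.0, "dz": 0, "rx": 0, "ry": 0, "rz": 0.156},
    {"dx": 0.38, "dy": 1.0, "dz": 0, "rx": 0, "ry": 0, "rz": 0.156}
  ]
}}

```text
t: 2.6
tcp_pos: [0.4482, -0.0682, 0.2311]
tool_rot: [0.514, 0.858, -0.0, -0.0]
force: [-1.1, -0.2, 0.5]
finger_gap: -0.002
gripper_force: 0.0
```

{"name": "move_arm", "arguments": {
  "targets": [
    {"dx": 0, "dy": 0, "dz": -0.6, "rx": 0, "ry": 0, "rz": 0},
    {"dx": 0, "dy": 0, "dz": -0.6, "rx": 0, "ry": 0, "rz": 0},
    {"dx": 0, "dy": 0, "dz": -0.6, "rx": 0, "ry": 0, "rz": 0},
    {"dx": 0, "dy": 0, "dz": -0.6, "rx": 0, "ry": 0, "rz": 0},
    {"dx": 0, "dy": 0, "dz": -0.6, "rx": 0, "ry": 0, "rz": 0},
    {"dx": 0, "dy": 0, "dz": -0.6, "rx": 0, "ry": 0, "rz": 0},
    {"dx": 0, "dy": 0, "dz": -0.4, "rx": 0, "ry": 0, "rz": 0},
    {"dx": 0, "dy": 0, "dz": -0.3, "rx": 0, "ry": 0, "rz": 0},
    {"dx": 0, "dy": 0, "dz": -0.06, "rx": 0, "ry": 0, "rz": 0},
    {"dx": 0, "dy": 0, "dz": 0, "rx": 0, "ry": 0, "rz": 0}
  ]
}}

```text
t: 3.85
tcp_pos: [0.4483, -0.0692, 0.1225]
tool_rot: [0.515, 0.857, 0.0, 0.0]
force: [-0.6, -0.7, -0.2]
finger_gap: 0.002
gripper_force: 0.0
```

```bash
python3 - <<'E'
from h import *
import cv2
a=cams.snapshot("side")[150:330,200:400,::-1]
b=cams.snapshot("wrist")[...,::-1]
cv2.imwrite("pics/p1.png",np.vstack([cv2.resize(a,(400,360)),cv2.resize(b,(400,240))]))
s=sensors.sense();print(s['t'],s['tcp_pos'],s['force'])
E
```

```text
3.95 [ 0.44843759 -0.06926655  0.12265301] [-0.16981127 -0.16288447 -0.25551294]
```

View pics/p1.png

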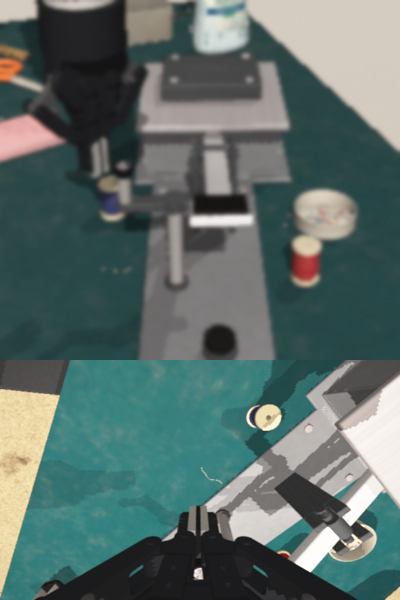

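The fingers are shut behind the knob, with the side crop showing the tips just left of and behind it. The knuckles sit well above the lever. Next I push along the knob's arc.

{"name": "move_arm", "arguments": {
  "targets": [
    {"dx": 0.135, "dy": -0.24, "dz": 0, "rx": 0, "ry": 0, "rz": 0},
    {"dx": 0.135, "dy": -0.24, "dz": 0, "rx": 0, "ry": 0, "rz": 0},
    {"dx": 0.135, "dy": -0.24, "dz": 0, "rx": 0, "ry": 0, "rz": 0},
    {"dx": -0.007, "dy": -0.242, "dz": 0, "rx": 0, "ry": 0, "rz": 0},
    {"dx": -0.007, "dy": -0.242, "dz": 0, "rx": 0, "ry": 0, "rz": 0},
    {"dx": -0.007, "dy": -0.242, "dz": 0, "rx": 0, "ry": 0, "rz": 0},
    {"dx": 0.065, "dy": -0.207, "dz": 0, "rx": 0, "ry": 0, "rz": 0},
    {"dx": 0.065, "dy": -0.207, "dz": 0, "rx": 0, "ry": 0, "rz": 0},
    {"dx": 0.065, "dy": -0.207, "dz": 0, "rx": 0, "ry": 0, "rz": 0},
    {"dx": 0, "dy": 0, "dz": 0, "rx": 0, "ry": 0, "rz": 0}
  ]
}}

```text
t: 5.2
tcp_pos: [0.4631, -0.1214, 0.1223]
tool_rot: [0.515, 0.857, -0.0, 0.0]
force: [-1.6, 1.6, -0.5]
finger_gap: -0.001
gripper_force: 0.9
```

{"name": "move_arm", "arguments": {
  "targets": [
    {"dx": 0.136, "dy": -0.17, "dz": 0, "rx": 0, "ry": 0, "rz": 0},
    {"dx": 0.136, "dy": -0.17, "dz": 0, "rx": 0, "ry": 0, "rz": 0},
    {"dx": 0.136, "dy": -0.17, "dz": 0, "rx": 0, "ry": 0, "rz": 0},
    {"dx": 0.19, "dy": -0.13, "dz": 0, "rx": 0, "ry": 0, "rz": 0},
    {"dx": 0.19, "dy": -0.13, "dz": 0, "rx": 0, "ry": 0, "rz": 0},
    {"dx": 0.16, "dy": -0.06, "dz": 0, "rx": 0, "ry": 0, "rz": 0},
    {"dx": 0.16, "dy": -0.06, "dz": 0, "rx": 0, "ry": 0, "rz": 0},
    {"dx": 0, "dy": 0, "dz": 0, "rx": 0, "ry": 0, "rz": 0},
    {"dx": 0, "dy": 0, "dz": 0, "rx": 0, "ry": 0, "rz": 0},
    {"dx": 0, "dy": 0, "dz": 0, "rx": 0, "ry": 0, "rz": 0}
  ]
}}

```text
t: 6.45
tcp_pos: [0.4907, -0.1433, 0.1225]
tool_rot: [0.515, 0.857, -0.0, 0.001]
force: [0.5, 0.3, -0.5]
finger_gap: -0.001
gripper_force: 0.0
```

```bash
python3 - <<'E'
from h import *
import cv2
a=cams.snapshot("side")[150:330,200:400,::-1]
b=cams.snapshot("top")[160:280,300:450,::-1]
cv2.imwrite("pics/p2.png",np.hstack([cv2.resize(a,(400,360)),cv2.resize(b,(400,320))[:320]] if 0 else [cv2.resize(a,(400,360)),cv2.resize(b,(400,360))]))
s=sensors.sense();print(s['t'],s['tcp_pos'],s['force'])
E
```

```text
6.55 [ 0.49049571 -0.14317665  0.12242306] [ 0.25537529 -0.26590528 -0.1785463 ]
```

View pics/p2.png

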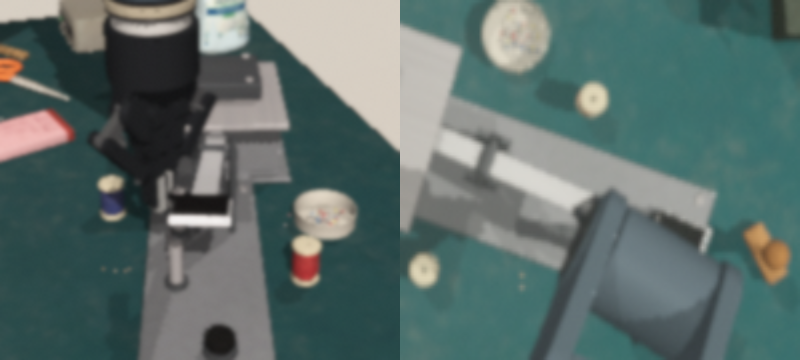

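Side view: the arm now seems to run away from view beneath or behind the paddle, and the fingertip is at its left edge. I'll back off, rise and check the stop's angle.

{"name": "move_arm", "arguments": {
  "targets": [
    {"dx": -0.2, "dy": 0.35, "dz": 0, "rx": 0, "ry": 0, "rz": 0},
    {"dx": -0.2, "dy": 0.35, "dz": 0.2, "rx": 0, "ry": 0, "rz": 0},
    {"dx": -0.5, "dy": 0.6, "dz": 0.6, "rx": 0, "ry": 0, "rz": 0},
    {"dx": -0.5, "dy": 0.6, "dz": 0.8, "rx": 0, "ry": 0, "rz": 0},
    {"dx": -0.5, "dy": 0.6, "dz": 0.8, "rx": 0, "ry": 0, "rz": 0},
    {"dx": -0.5, "dy": 0.6, "dz": 0.8, "rx": 0, "ry": 0, "rz": 0},
    {"dx": -0.5, "dy": 0.6, "dz": 0.8, "rx": 0, "ry": 0, "rz": 0},
    {"dx": 0, "dy": 0, "dz": 0, "rx": 0, "ry": 0, "rz": 0},
    {"dx": 0, "dy": 0, "dz": 0, "rx": 0, "ry": 0, "rz": 0},
    {"dx": 0, "dy": 0, "dz": 0, "rx": 0, "ry": 0, "rz": 0}
  ]
}}

```text
t: 7.8
tcp_pos: [0.418, -0.0509, 0.2217]
tool_rot: [0.515, 0.857, -0.0, -0.0]
force: [1.0, -0.2, -0.3]
finger_gap: 0.001
gripper_force: 0.0
```

```bash
python3 - <<'E'
from h import *
import cv2
b=np.load("b.npy")
t=cams.snapshot("top")[185:265,320:430,::-1]
a=cams.snapshot("side")[200:330,230:370,::-1]
cv2.imwrite("pics/p3.png",np.hstack([cv2.resize(t,(440,320),interpolation=2),cv2.resize(a,(345,320),interpolation=2)]))
for th in (1.2,1.4,1.5,1.6,1.7):
    p=B2W(b,knob(th)); u=proj("top",p);v=proj("side",p)
    print(th,((u-[320,185])*4).round(),((v-[230,200])*2.463+[440,0]).round())
s=sensors.sense();print(s['t'],s['tcp_pos'],s['force'])
E
```

```text
1.2 [241. 262.] [553. 119.]
1.4 [248. 250.] [566. 120.]
1.5 [251. 244.] [572. 121.]
1.6 [254. 237.] [579. 121.]
1.7 [255. 230.] [585. 120.]
7.9 [ 0.41794549 -0.05092207  0.22162103] [-0.02852889  0.14276187 -0.0150756 ]
```

View pics/p3.png

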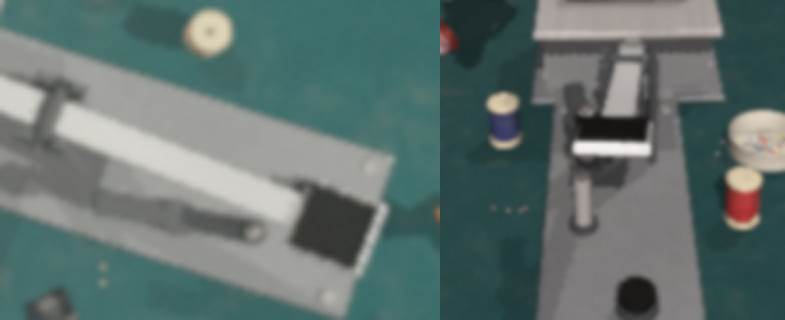

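The knob is at crop (253,232), which matches a stop angle of about 1.65, so the arm lies along the lever and clear of it. The bystanders haven't moved. Next I go above the outer half of the paddle with the tool turned square to the lever.

{"name": "move_arm", "arguments": {
  "targets": [
    {"dx": 0.43, "dy": -0.711, "dz": 0, "rx": 0, "ry": 0, "rz": -0.15},
    {"dx": 0.43, "dy": -0.711, "dz": 0, "rx": 0, "ry": 0, "rz": -0.15},
    {"dx": 0.43, "dy": -0.711, "dz": 0, "rx": 0, "ry": 0, "rz": -0.15},
    {"dx": 0.43, "dy": -0.711, "dz": 0, "rx": 0, "ry": 0, "rz": -0.15},
    {"dx": 0.43, "dy": -0.711, "dz": 0, "rx": 0, "ry": 0, "rz": -0.15},
    {"dx": 0.43, "dy": -0.711, "dz": 0, "rx": 0, "ry": 0, "rz": -0.15},
    {"dx": 0.43, "dy": -0.711, "dz": 0, "rx": 0, "ry": 0, "rz": -0.15},
    {"dx": 0.43, "dy": -0.711, "dz": 0, "rx": 0, "ry": 0, "rz": -0.15},
    {"dx": 0.43, "dy": -0.711, "dz": 0, "rx": 0, "ry": 0, "rz": -0.15},
    {"dx": 0.43, "dy": -0.711, "dz": 0, "rx": 0, "ry": 0, "rz": -0.15}
  ]
}}

```text
t: 9.15
tcp_pos: [0.5255, -0.2292, 0.2214]
tool_rot: [0.805, 0.594, -0.0, -0.001]
force: [-0.1, -0.1, -0.5]
finger_gap: -0.001
gripper_force: 0.0
```

{"name": "move_arm", "arguments": {
  "targets": [
    {"dx": 0, "dy": 0, "dz": -0.2, "rx": 0, "ry": 0, "rz": 0},
    {"dx": 0, "dy": 0, "dz": -0.25, "rx": 0, "ry": 0, "rz": 0},
    {"dx": 0, "dy": 0, "dz": -0.25, "rx": 0, "ry": 0, "rz": 0},
    {"dx": 0, "dy": 0, "dz": -0.25, "rx": 0, "ry": 0, "rz": 0},
    {"dx": 0, "dy": 0, "dz": -0.25, "rx": 0, "ry": 0, "rz": 0},
    {"dx": 0, "dy": 0, "dz": -0.25, "rx": 0, "ry": 0, "rz": 0},
    {"dx": 0, "dy": 0, "dz": -0.25, "rx": 0, "ry": 0, "rz": 0},
    {"dx": 0, "dy": 0, "dz": -0.2, "rx": 0, "ry": 0, "rz": 0},
    {"dx": 0, "dy": 0, "dz": -0.15, "rx": 0, "ry": 0, "rz": 0},
    {"dx": 0, "dy": 0, "dz": 0, "rx": 0, "ry": 0, "rz": 0}
  ]
}}

```text
t: 10.4
tcp_pos: [0.5252, -0.2283, 0.1707]
tool_rot: [0.804, 0.595, -0.0, -0.0]
force: [-0.1, -0.2, -0.4]
finger_gap: -0.0
gripper_force: 0.0
```

```bash
python3 - <<'E'
from h import *
import cv2
a=cams.snapshot("side")[160:330,220:370,::-1]
w=cams.snapshot("wrist")[...,::-1]
cv2.imwrite("pics/p4.png",np.hstack([cv2.resize(a,(353,400),interpolation=2),cv2.resize(w,(447,280))[:0].reshape(0,447,3) if 0 else cv2.copyMakeBorder(cv2.resize(w,(447,280)),0,120,0,0,0)]))
s=sensors.sense();print(s['t'],s['tcp_pos'],s['force'])
E
```

```text
10.5 [ 0.52544854 -0.22842369  0.1711606 ] [-0.12724094  0.16538855 -0.14776297]
```

View pics/p4.png

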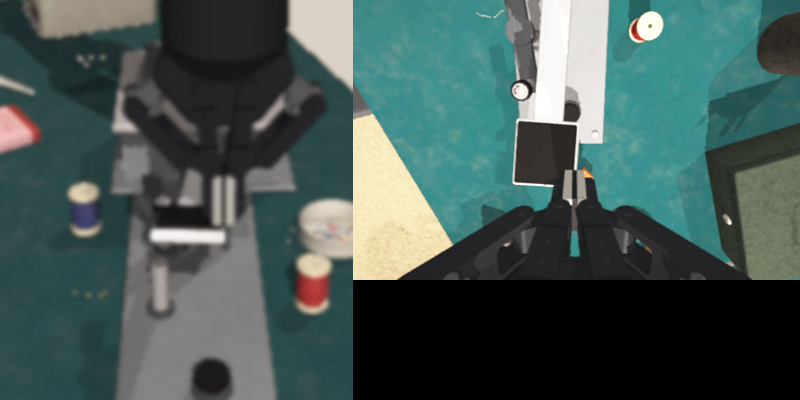

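The fingertips hang over the paddle's far corner: wrist tips at x≈573, paddle spanning 515–578. The lever yawed a few degrees towards the stop while the stop swung out. In p3 the paddle centre is at crop (340,226). I'll recompute its position.

```bash
python3 - <<'E'
from h import *
b=np.load("b.npy")
def ray(n,px,z):
    m=cams.camera_model(n);E=np.array(m["extrinsics"]);R=E[:3,:3];d=R.T@np.array([(px[0]-m["cx"])/m["fx"],(px[1]-m["cy"])/m["fy"],1]);o=-R.T@E[:3,3]
    return o+d*(z-o[2])/d[2]
def box(w): c,s=np.cos(b[2]),np.sin(b[2]);d=w[:2]-b[:2];return np.array([c*d[0]+s*d[1],-s*d[0]+c*d[1]]).round(4)
k=640/447
W=lambda u,v:((u-353)*k,v*400/280)
S=lambda u,v:(220+u/2.353,160+v/2.353)
print("top",box(ray("top",(320+340/4,185+226/4),.161)))
for n,p,z in(("inL",W(517,120),.153),("inR",W(578,124),.153),("outL",W(514,185),.168),("knob",W(521,90),.146),("barfar",W(553,5),.12)): print(n,box(ray("wrist",p,z)))
print("side mid",box(ray("side",S(190,222),.164)))
t=sensors.sense()['tcp_pos'];print("tcp",box(t),[proj(n,t).round() for n in("wrist","side")], ((proj("side",t)-[220,160])*2.353).round(),(proj("wrist",t)*[1/k,.7]+[353,0]).round())
E
```

```text
top [-0.3562  0.0159]
inL [-0.3267  0.0356]
inR [-0.3298 -0.0093]
outL [-0.3721  0.038 ]
knob [-0.3059  0.0326]
barfar [-0.2459  0.0095]
side mid [-0.364   0.0148]
tcp [-0.3682 -0.0058] [array([315., 261.]), array([314., 252.])] [221. 216.] [573. 182.]
```

{"name": "move_arm", "arguments": {
  "targets": [
    {"dx": 0, "dy": 0, "dz": 0.2, "rx": 0, "ry": 0, "rz": 0},
    {"dx": 0, "dy": 0, "dz": 0.2, "rx": 0, "ry": 0, "rz": 0},
    {"dx": -0.138, "dy": 0.042, "dz": 0, "rx": 0, "ry": 0, "rz": 0},
    {"dx": -0.138, "dy": 0.042, "dz": 0, "rx": 0, "ry": 0, "rz": 0},
    {"dx": -0.138, "dy": 0.042, "dz": 0, "rx": 0, "ry": 0, "rz": 0},
    {"dx": -0.138, "dy": 0.042, "dz": 0, "rx": 0, "ry": 0, "rz": 0},
    {"dx": -0.138, "dy": 0.042, "dz": 0, "rx": 0, "ry": 0, "rz": 0},
    {"dx": 0, "dy": 0, "dz": -0.2, "rx": 0, "ry": 0, "rz": 0},
    {"dx": 0, "dy": 0, "dz": -0.2, "rx": 0, "ry": 0, "rz": 0},
    {"dx": 0, "dy": 0, "dz": -0.1, "rx": 0, "ry": 0, "rz": 0}
  ]
}}

```text
t: 11.75
tcp_pos: [0.5082, -0.2234, 0.1685]
tool_rot: [0.804, 0.595, -0.0, 0.0]
force: [-1.0, -0.5, 5.5]
finger_gap: 0.0
gripper_force: 3.2
```

{"name": "move_arm", "arguments": {
  "targets": [
    {"dx": -0.015, "dy": -0.045, "dz": -0.15, "rx": 0, "ry": 0, "rz": 0},
    {"dx": -0.015, "dy": -0.045, "dz": -0.15, "rx": 0, "ry": 0, "rz": 0},
    {"dx": -0.015, "dy": -0.045, "dz": -0.15, "rx": 0, "ry": 0, "rz": 0},
    {"dx": -0.015, "dy": -0.045, "dz": -0.15, "rx": 0, "ry": 0, "rz": 0},
    {"dx": -0.015, "dy": -0.045, "dz": -0.15, "rx": 0, "ry": 0, "rz": 0},
    {"dx": -0.015, "dy": -0.045, "dz": -0.15, "rx": 0, "ry": 0, "rz": 0},
    {"dx": -0.015, "dy": -0.045, "dz": -0.2, "rx": 0, "ry": 0, "rz": 0},
    {"dx": -0.015, "dy": -0.045, "dz": -0.2, "rx": 0, "ry": 0, "rz": 0},
    {"dx": -0.015, "dy": -0.045, "dz": -0.2, "rx": 0, "ry": 0, "rz": 0},
    {"dx": -0.015, "dy": -0.045, "dz": -0.2, "rx": 0, "ry": 0, "rz": 0}
  ]
}}

```text
t: 13.0
tcp_pos: [0.5059, -0.2343, 0.1271]
tool_rot: [0.804, 0.595, 0.001, 0.001]
force: [2.4, 2.9, 7.8]
finger_gap: 0.002
gripper_force: 3.7
```

{"name": "move_arm", "arguments": {
  "targets": [
    {"dx": 0, "dy": 0, "dz": -0.2, "rx": 0, "ry": 0, "rz": 0},
    {"dx": 0, "dy": 0, "dz": -0.2, "rx": 0, "ry": 0, "rz": 0},
    {"dx": 0, "dy": 0, "dz": -0.2, "rx": 0, "ry": 0, "rz": 0},
    {"dx": 0, "dy": 0, "dz": -0.2, "rx": 0, "ry": 0, "rz": 0},
    {"dx": 0, "dy": 0, "dz": -0.2, "rx": 0, "ry": 0, "rz": 0},
    {"dx": 0, "dy": 0, "dz": -0.2, "rx": 0, "ry": 0, "rz": 0},
    {"dx": 0, "dy": 0, "dz": -0.2, "rx": 0, "ry": 0, "rz": 0},
    {"dx": 0, "dy": 0, "dz": -0.2, "rx": 0, "ry": 0, "rz": 0},
    {"dx": 0, "dy": 0, "dz": -0.2, "rx": 0, "ry": 0, "rz": 0},
    {"dx": 0, "dy": 0, "dz": -0.2, "rx": 0, "ry": 0, "rz": 0}
  ]
}}

```text
t: 14.25
tcp_pos: [0.5068, -0.2366, 0.0776]
tool_rot: [0.804, 0.595, 0.001, 0.003]
force: [1.5, -1.3, 8.6]
finger_gap: 0.009
gripper_force: 4.1
```

{"name": "move_arm", "arguments": {
  "targets": [
    {"dx": 0.01, "dy": 0.03, "dz": -0.2, "rx": 0, "ry": 0, "rz": 0},
    {"dx": 0.01, "dy": 0.03, "dz": -0.2, "rx": 0, "ry": 0, "rz": 0},
    {"dx": 0.01, "dy": 0.03, "dz": -0.2, "rx": 0, "ry": 0, "rz": 0},
    {"dx": 0.01, "dy": 0.03, "dz": -0.15, "rx": 0, "ry": 0, "rz": 0},
    {"dx": 0.01, "dy": 0.03, "dz": -0.1, "rx": 0, "ry": 0, "rz": 0},
    {"dx": 0, "dy": 0, "dz": -0.05, "rx": 0, "ry": 0, "rz": 0},
    {"dx": 0, "dy": 0, "dz": 0, "rx": 0, "ry": 0, "rz": 0},
    {"dx": 0, "dy": 0, "dz": 0, "rx": 0, "ry": 0, "rz": 0},
    {"dx": 0, "dy": 0, "dz": 0, "rx": 0, "ry": 0, "rz": 0},
    {"dx": 0, "dy": 0, "dz": 0, "rx": 0, "ry": 0, "rz": 0}
  ]
}}

```text
t: 15.5
tcp_pos: [0.5078, -0.2335, 0.0549]
tool_rot: [0.804, 0.595, 0.0, 0.004]
force: [-1.1, -4.4, 6.2]
finger_gap: 0.004
gripper_force: 3.3
```

```bash
python3 - <<'E'
from h import *
import cv2
a=cams.snapshot("side")[160:350,220:370,::-1]
t=cams.snapshot("top")[150:270,240:450,::-1]
cv2.imwrite("pics/p5.png",np.hstack([cv2.resize(a,(316,400),interpolation=2),cv2.copyMakeBorder(cv2.resize(t,(480,274),interpolation=2),0,126,0,0,0)]))
s=sensors.sense();print(s['t'],s['tcp_pos'],s['force'])
E
```

```text
15.6 [ 0.50785482 -0.23349108  0.05485979] [ 0.21508742 -4.45727558  5.89414945]
```

View pics/p5.png

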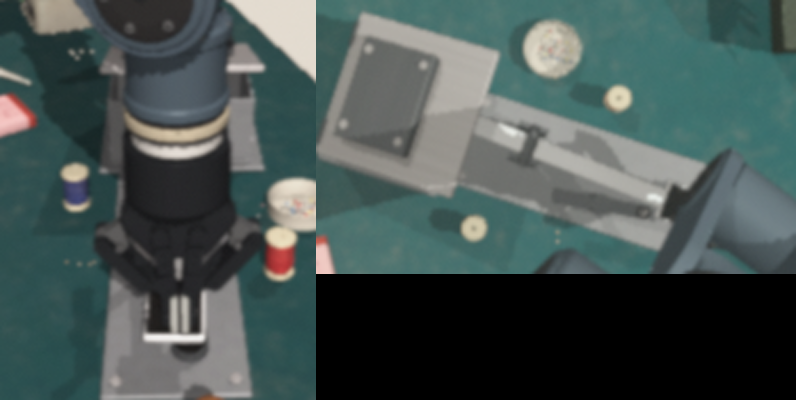

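The fingers rest on the lowered paddle just over the bumper, the flap stands open, and the stop lies along the lever. I'll relieve the sideways load slightly, settle and check.

{"name": "move_arm", "arguments": {
  "targets": [
    {"dx": -0.01, "dy": -0.04, "dz": -0.04, "rx": 0, "ry": 0, "rz": 0},
    {"dx": -0.01, "dy": -0.04, "dz": -0.04, "rx": 0, "ry": 0, "rz": 0},
    {"dx": 0, "dy": 0, "dz": 0, "rx": 0, "ry": 0, "rz": 0},
    {"dx": 0, "dy": 0, "dz": 0, "rx": 0, "ry": 0, "rz": 0},
    {"dx": 0, "dy": 0, "dz": 0, "rx": 0, "ry": 0, "rz": 0},
    {"dx": 0, "dy": 0, "dz": 0, "rx": 0, "ry": 0, "rz": 0},
    {"dx": 0, "dy": 0, "dz": 0, "rx": 0, "ry": 0, "rz": 0},
    {"dx": 0, "dy": 0, "dz": 0, "rx": 0, "ry": 0, "rz": 0},
    {"dx": 0, "dy": 0, "dz": 0, "rx": 0, "ry": 0, "rz": 0},
    {"dx": 0, "dy": 0, "dz": 0, "rx": 0, "ry": 0, "rz": 0}
  ]
}}

```text
t: 16.85
tcp_pos: [0.5075, -0.2335, 0.0529]
tool_rot: [0.804, 0.595, 0.001, 0.002]
force: [1.7, 0.8, 7.2]
finger_gap: -0.0
gripper_force: 3.3
```

Load is now almost purely vertical at 7 N and steady, so I'll hand it in.

```bash
python3 -c "
from station import order
print(order.sign_off())"
```

```text
the job is handed in; nothing more can be done
None
```

I pushed the stop round to about 1.65 rad, so it lies along the lever, then pressed the paddle to about 53 mm, and handed the job in at about 17 s with the flap open and about 7 N still on the paddle; the lever yawed about 4° when the stop swung out, so I pressed it there without straightening it.

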